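# Run the glass steriliser with its hold-to-run key

### The job

Slide the steel tray with the shot glass standing on it into the white steriliser cabinet until it is fully home, with the glass still upright. Then take the red key out of its stand, push it all the way into the lock on the cabinet's roof, wiggling it past the sticky pins, turn it a quarter turn clockwise, and finish holding it turned: the lock springs back if you let go. Leave the jigger, the timer and the shaker where they stand.

Things in the scene. Friction and masses are not known exactly. Their poses are not given: they have to be found in the camera images.
- steriliser: white cabinet fixed to the counter, 137 mm long (x), 121 mm wide (y), roof at 116 mm; a hood with no floor. Origin on the counter under the lock's axis. Its -x face, 65 mm from the origin, is open: clear opening 95 mm wide, 100 mm high, with steel cheeks that flare out to 22 mm ahead of the face, lower than the roof. The stop inside is 60 mm to the +x side of the origin
- tray: loose steel tray, 110 mm (x) by 90 mm (y), 14 mm rim, 4 mm floor, 0.35 kg, slides on the counter. Origin at the centre of its underside. Fully home, its origin is 5 mm to the +x side of the steriliser's origin, with both x axes alike. A flat stem leads from its -x edge to the pull tab
- tray_tab (a point): centre of the black upright pull tab of the tray: 32 mm (along tray x) by 12 mm (along tray y) by 34 mm high, top 46 mm above the counter, 140 mm to the -x side of the tray's origin; axes as the tray's. With the tray home it stands 70 mm outside the cabinet's face. Grasp it from above across its 12 mm
- glass_mid (a point): centre of the loose shot glass standing on the tray, 51 mm across, 58 mm high; z along the glass
- key_head (a point): centre of the red bow (head) of the loose key, 34 mm (x) by 12 mm (y) by 46 mm high (z), 50 g. Key axes: z from the tip up to the head, x along the width of blade and head, y across the thickness. The key stands upright in its stand, tip down, head resting on the stand; half a turn about z makes no difference to it
- key_tip (a point): lower end of the key's blade, 55 mm below the centre of the head; the steel blade is 16 mm wide (x), 5 mm thick (y), 32 mm long up to the head, tapered at the tip; axes as the key's
- key_stand: grey block 64 by 46 mm on a black foot of 72 by 54 mm, 40 mm high, fixed to the counter, with a slot along its x in which the key stands. Origin at the centre of its underside
- lock_mouth (a point): centre of the mouth of the lock's keyway, on top of the lock cylinder (46 mm across), 126 mm above the counter, 10 mm above the roof; it turns with the cylinder. The keyway runs straight down, 17.5 mm along this point's x, 6.5 mm along its y, 38 mm deep, with a 3 mm chamfer at the mouth. Seated, the key's head stops on the mouth with the blade 32 mm in
- lock_cylinder (a joint): angle of the lock cylinder in rad: 0 at rest, growing clockwise seen from above, stop at 1.66; a spring drives it back to 0 (about 0.11 N m at a quarter turn). The key has about 0.1 rad of play in the keyway
- jigger: steel jigger, 45 mm across, 82 mm high; bystander
- timer: round kitchen timer, 60 mm across, 52 mm high; bystander
- shaker: glass shaker with a grey top, 44 mm across, 90 mm high; bystander
- key: the whole key; origin and axes as the key tip's. It fits the lock either way round. Two sticky pins stand in the keyway about 18 mm down: they grip when the blade is some 20 to 26 mm in and take about 8 to 16 N to pass; twisting the key slightly to and fro (0.05 rad) works them aside. The head then stops on the mouth
Mind the look-alikes: they are no part of the job. What is shaped like the key but green or turquoise is not meant.

How it is judged (in metres and radians):
On the way, in this order (a step that is already met when the one before it is completed fails the run):
1. the tray is fully home in the steriliser with the glass upright on it (x of tray in the frame of steriliser between -0.003 and 0.012 m and horizontal distance between tray and steriliser below 0.014 m and angle between glass_mid's own z axis and vertical below 0.2 rad and height (world z) of tray below 0.006 m), for 0.2 s.
2. the key is all the way in the keyway, not yet turned (z of key_tip in the frame of lock_mouth below -0.028 m and horizontal distance between key_tip and lock_mouth below 0.004 m and value of joint lock_cylinder below 0.4 rad), for 0.1 s.
At the end, for the whole second after the job is handed in: The lock cylinder is held turned by at least 1.3 rad (a quarter turn within about 15 degrees) with the key in the keyway to at least 28 mm, upright; the tray is home within 8 mm with the glass upright on it; the fingers still hold the key (value of joint lock_cylinder above 1.3 rad and z of key_tip in the frame of lock_mouth below -0.028 m and horizontal distance between key_tip and lock_mouth below 0.004 m and angle between key_tip's own z axis and vertical below 0.15 rad and contact force between the fingers and key above 1 N and x of tray in the frame of steriliser above -0.003 m and horizontal distance between tray and steriliser below 0.014 m and angle between glass_mid's own z axis and vertical below 0.2 rad and horizontal distance between glass_mid and tray below 0.045 m); the arm keeps its last pose, push and grip.
It fails at once if the jigger, timer or shaker is pushed more than 30 mm (distance of any of jigger, timer, shaker from where it was at the start of the episode above 0.03 m).
It fails at once if the glass tips over (angle between glass_mid's own z axis and vertical above 0.6 rad).
It also fails if it takes over 64 s, if anything falls off the work surface, if the arm or the gripper's body presses on something with over 40 N, if the wrist force passes 120 N, or if a joint passes its speed limit or range.

### The arm

A 6-joint arm with a two-finger parallel gripper is mounted at the origin on a cart in front of the work surface, level with it; the furniture and walls round the work are solid. World frame = base frame: x ahead of the robot, y to its left, z up, the work surface at z = 0. Lengths are in m, angles in degrees, forces in N, time in s.
With the tool pointing down it reaches from about 0.425 to 0.95 m from the base axis. Payload 14.7 kg.
Tool frame: the origin (TCP) lies at the centre of the arm's flange, where the gripper is bolted on; the fingertips stand 173 mm ahead of it and the grasp point (between the pads) lies 155 mm ahead of it; z points along the fingers, y is the line along which they close (so a half turn about z gives the same grasp; the last joint's range is limited). The gripper opens to 85 mm and grips with 20 to 120 N. Pads are 22 mm wide; open, the fingers measure 114 mm over their backs; the gripper's body (76 mm by 85 mm) begins 54 mm behind the grasp point. The pads swing forward as they close: fully open they stand 13 mm farther back than shut.
Start: joints at [-70.565, 27.513, 91.461, -0, 61.026, -2.67], TCP at [0.245, -0.602, 0.405] pointing down, gripper open.
Joint ranges: [-157.49, 157.49], [-46.99, 117.5], [13.45, 153.17], [-89.5, 269.5], [5.16, 153.95], [-167.48, 167.48]. Speed limits (degrees/s): [108.29, 108.29, 136.94, 172.46, 172.46, 172.46].

### API

Orientations are given as [roll, pitch, yaw] about the fixed x, y, z axes, in that order (R = Rz(yaw) Ry(pitch) Rx(roll)).
In Python, from plant import bot, gripper_to, optics, telemetry gives the robot as it stands. Calls block until the motion is done:
- bot.move_pose(position, orientation): joint-space move of the TCP to a pose.
- bot.line_to(position, feed=0.15, attitude=None, f_stop=None): straight line of the TCP; attitude=None keeps the orientation; feed is the mean speed in m/s. With f_stop (N) it stops when the force on the tool has changed by that much, and returns True; else False.
- bot.goto_joints(angles): joint-space move.
- gripper_to(opening, f_grip=None): finger opening in m; f_grip is the grip in N (None keeps the last); returns when the fingers have stopped.
- bot.hold(seconds).
- bot.inverse_kinematics(position, orientation): joint angles nearest the present ones, or None.
- optics.snapshot(name): name is "scene" or "side" or "wrist"; returns a dict with "color" (400x640x3 uint8, blue, green, red), "fx", "fy", "cx", "cy" (pixels), "eye" and "attitude" of the camera in the world. Camera axes: x right, y down, z forward; pixel columns grow to the right and rows downward; lengths in m; the calibration is good to about 2 mm. A picture is of the moment at which its call begins. There is no depth.
A pose or a line that the arm cannot do raises bot.MotionError and nothing moves.
- bot.finish_job(): hands the job in; it is judged then, once.
Readings, each from a call of its own:
- telemetry.read_clock(): time.
- telemetry.read_joints(): joint angles.
- telemetry.read_joint_vel(): joint speeds.
- telemetry.read_joint_torque(): joint torques, N m.
- telemetry.read_eef_pos(): TCP position.
- telemetry.read_orientation(): TCP orientation.
- telemetry.read_ft_force(): force on the tool from outside, world axes, zero at the start.
- telemetry.read_wrist_torque(): the same for the moment, N m.
- telemetry.read_grip_width(): finger opening in m.
- telemetry.read_grip_force(): force on a finger pad.
Only numpy, scipy, OpenCV 4.12 (cv2) and the standard library are available. Lean on these libraries where they do the work, as an engineer would, in place of code of your own. Each camera call takes 0.05 s, during which the arm holds its last target. There are 200 camera calls.

## Working session

There is one attempt and no reset: what is moved stays moved. The work goes in short steps, each a Python script; the robot and the scene stay as the last script left them, time stands still between calls to the robot, and variables do not carry over. Pictures are saved under pics/ and viewed, at most 10 in all, crops included, and the job is handed in when it is done.

```bash
ls; mkdir -p pics; python3 - <<'E'
from plant import bot, optics, telemetry
import cv2, json
for n in ("scene","side"):
    s=optics.snapshot(n); cv2.imwrite(f"pics/{n}0.png",s["color"])
    print(n,{k:(v.tolist() if hasattr(v,'tolist') else v) for k,v in s.items() if k!="color"})
E
```

```text
pics
scene {'fx': 404.55964545031395, 'fy': 404.55964545031395, 'cx': 320.2299755322422, 'cy': 203.10528440476804, 'eye': [-0.3371440233935003, -0.9526692558774927, 0.6752777063372666], 'attitude': [-114.64374598343363, 0.29416665704773076, -49.56714600852308]}
side {'fx': 393.0738630217738, 'fy': 393.0738630217738, 'cx': 320.74805196296603, 'cy': 196.41418813059695, 'eye': [0.13800171070270711, 0.9904343904868, 0.7110476003590744], 'attitude': [-116.07774944355035, -1.4518927060403155, -156.62281671775781]}
```

View pics/scene0.png

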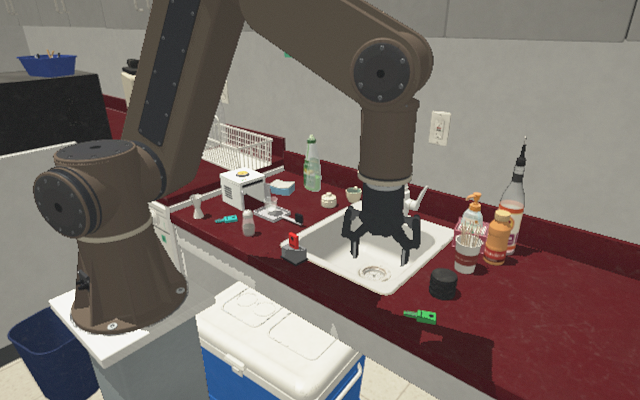

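View pics/side0.png

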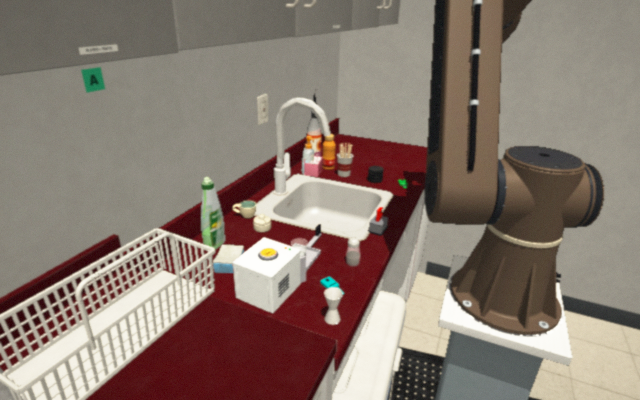

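The scene view shows the cabinet (243,187), tray with glass (272,210), black tab (298,218), red key (293,240) in its grey stand (293,254), jigger (197,207), shaker (249,223) and timer (443,284). The side view shows the cabinet (268,275), yellow lock (268,254), tab (318,230) and red key (380,214).

Key candidates in the scene view: red upright in the stand (293,240), green lying down (420,316), turquoise lying down (226,219). I choose the red one.

```bash
cat > h.py <<'E'
from plant import bot, gripper_to, optics, telemetry
import cv2, numpy as np
from scipy.spatial.transform import Rotation as R
def rays(s,px):
    px=np.atleast_2d(px).astype(float)
    d=np.c_[(px[:,0]-s["cx"])/s["fx"],(px[:,1]-s["cy"])/s["fy"],np.ones(len(px))]
    return R.from_euler("xyz",s["attitude"],degrees=True).apply(d)
def onplane(s,px,z):
    d=rays(s,px); e=np.array(s["eye"]); return e+d*((z-e[2])/d[:,2])[:,None]
def tri(obs):
    A=np.zeros((3,3));b=np.zeros(3)
    for s,p in obs:
        d=rays(s,p)[0]; d/=np.linalg.norm(d); M=np.eye(3)-np.outer(d,d); A+=M; b+=M@np.array(s["eye"])
    return np.linalg.solve(A,b)
def proj(s,P):
    c=R.from_euler("xyz",s["attitude"],degrees=True).inv().apply(np.atleast_2d(P)-np.array(s["eye"]))
    return np.c_[s["fx"]*c[:,0]/c[:,2]+s["cx"],s["fy"]*c[:,1]/c[:,2]+s["cy"]]
E
python3 - <<'E'
from h import *
a=optics.snapshot("scene"); b=optics.snapshot("side")
print("lock",tri([(a,(243,174)),(b,(268,254))]))
print("tab",tri([(a,(298,216)),(b,(318,230))]))
print("key",tri([(a,(293,240)),(b,(380,214))]))
for n,p,z in [("jig",(197,217),0),("shaker",(249,235),0),("timer",(443,296),0)]: print(n,onplane(a,p,z))
w=optics.snapshot("wrist"); print(w["eye"],w["attitude"],w["fx"],telemetry.read_orientation())
c=a["color"][150:280,170:330]; cv2.imwrite("pics/crop0.png",cv2.resize(c,None,fx=4.5,fy=4.5,interpolation=cv2.INTER_CUBIC))
E
```

```text
lock [0.59635394 0.24599723 0.11752536]
tab [ 0.58436173 -0.05621695  0.03281931]
key [ 0.4124874  -0.19901425  0.0642159 ]
jig [[0.39146561 0.27776673 0.        ]]
shaker [[0.42574608 0.02218081 0.        ]]
timer [[ 0.53887567 -0.63092804  0.        ]]
[ 0.32313649 -0.57003213  0.37342147] [ 1.60987625e+02  1.47120515e-02 -6.78213507e+01] 277.1057916923766 [-1.79969731e+02 -9.34131589e-04  2.21042279e+01]
```

View pics/crop0.png

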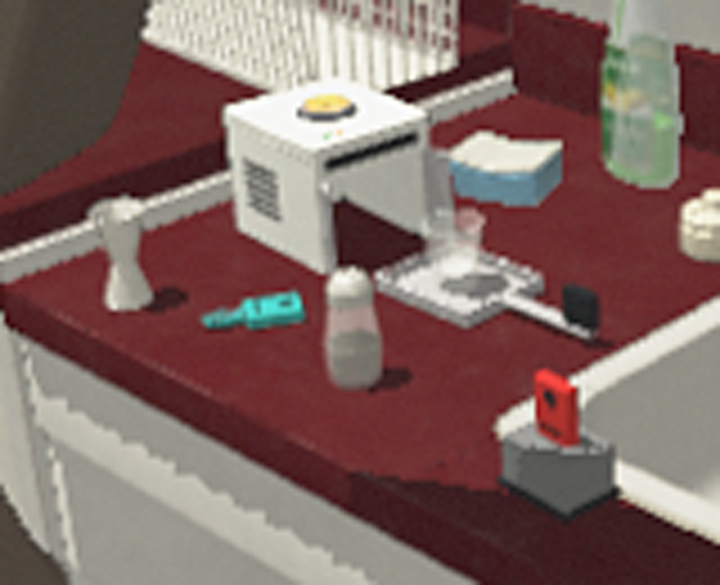

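The crop confirms the red key standing in its grey stand, at crop (557,405). The tray with the glass lies in front of the cabinet's open side, with the tab at crop (580,305). Triangulated heights agree with the sizes given. Next I take wrist views from above.

```bash
cat >> h.py <<'E'
import pickle
def load(n): return pickle.load(open(n+".pkl","rb"))
def snap(n):
    s=optics.snapshot("wrist"); pickle.dump(s,open(n+".pkl","wb")); cv2.imwrite(f"pics/{n}.png",s["color"]); return s
E
python3 - <<'E'
from h import *
for n,p,y in [("v3",(.43,-.2,.36),0),("v2",(.50,0.02,.42),0),("v1",(.52,.20,.42),0)]:
    bot.move_pose(list(p),[180,0,y]); bot.hold(.3); s=snap(n); print(n,s["eye"],telemetry.read_clock(),telemetry.read_joints())
a=load("v3")["color"];b=load("v1")["color"]
cv2.imwrite("pics/m.png",np.vstack([cv2.resize(x,(480,300),interpolation=cv2.INTER_AREA) for x in (a,b)]))
E
```

```text
v3 [ 0.51472566 -0.20015077  0.32907867] 2.2333 [-2.86434747e+01  1.69217241e+01  1.16688040e+02  4.66734727e-04
  4.63902838e+01  6.13862544e+01]
v2 [0.58469907 0.01930815 0.3888502 ] 3.525 [-1.26232526e+00  1.45553745e+01  1.09685034e+02 -1.49628253e-03
  5.57773000e+01  8.88071676e+01]
v1 [0.60492295 0.19933022 0.38923042] 4.625 [ 1.78464572e+01  1.91557438e+01  1.02798841e+02 -1.37758969e-03
  5.80379123e+01  1.07911334e+02]
```

View pics/m.png

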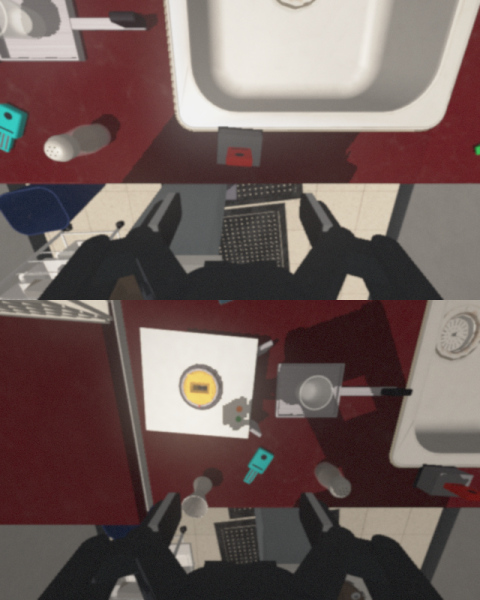

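View pics/v2.png

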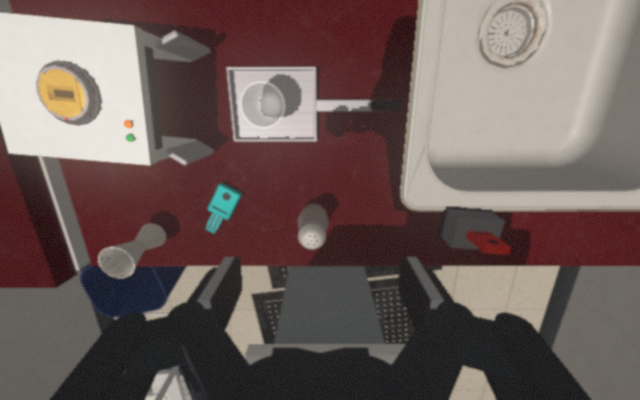

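The upper half of m.png (v3) shows the stand with the red key at (238,150). The lower half (v1) shows the roof, with the yellow lock at (200,388) and its slot roughly along the cabinet's x, the tray at (310,390) with the glass, and the tab at (395,392). In v2 the tray is at (272,104), the tab at (385,104), the shaker at (312,230) and the jigger at (120,255). Next I measure these with masks.

```bash
cat > meas.py <<'E'
from h import *
def big(m,roi):
    x0,y0,x1,y1=roi; k=np.zeros_like(m); k[y0:y1,x0:x1]=m[y0:y1,x0:x1]
    k=cv2.morphologyEx(k,cv2.MORPH_OPEN,np.ones((3,3),np.uint8))
    c,_=cv2.findContours(k,cv2.RETR_EXTERNAL,cv2.CHAIN_APPROX_NONE); return max(c,key=cv2.contourArea)
def metric(s,c,z):   # contour onto plane z, rectangle there
    P=onplane(s,c[:,0,:],z)[:,:2]
    (cx,cy),(w,h),ang=cv2.minAreaRect((P*1000).astype(np.float32)); return np.round([cx,cy,w,h,ang],1)
E
python3 - <<'E'
from meas import *
for v,rr,tr in [("v1",(150,20,370,200),(352,70,470,170)),("v2",(0,0,155,170),(222,60,320,148))]:
    s=load(v); im=s["color"]; hsv=cv2.cvtColor(im,cv2.COLOR_BGR2HSV)
    white=((hsv[...,1]<60)&(hsv[...,2]>190)).astype(np.uint8)
    yel=((abs(hsv[...,0].astype(int)-23)<8)&(hsv[...,1]>110)&(hsv[...,2]>120)).astype(np.uint8)
    low=((hsv[...,1]<70)&(hsv[...,2]>80)).astype(np.uint8)
    c=big(white|yel|0,rr); c=cv2.convexHull(c); print(v,"roof",metric(s,c,.116), onplane(s,cv2.approxPolyDP(c,6,True)[:,0],.116)[:,:2].round(4).tolist())
    c=big(yel,rr); print("lock",metric(s,cv2.convexHull(c),.126), onplane(s,[cv2.fitEllipse(c)[0]],.126))
    b=cv2.boundingRect(c); g=im[b[1]:b[1]+b[3],b[0]:b[0]+b[2]]; h=hsv[b[1]:b[1]+b[3],b[0]:b[0]+b[2]]
    cv2.imwrite(f"lock_{v}.png",g)
    c=big(low,tr); c=cv2.convexHull(c);print("tray",metric(s,c,.014),onplane(s,cv2.approxPolyDP(c,4,True)[:,0],.014)[:,:2].round(4).tolist())
for v in ("v3","v2"):
    s=load(v);hsv=cv2.cvtColor(s["color"],cv2.COLOR_BGR2HSV)
    red=(((hsv[...,0]<6)|(hsv[...,0]>174))&(hsv[...,1]>180)&(hsv[...,2]>120)).astype(np.uint8)
    c=big(red,(280,180,520,260)); print(v,"key",metric(s,c,.086),cv2.boundingRect(c),cv2.contourArea(c))
A=load("v1")["color"][60:180,220:560]; 
B=load("v3")["color"][150:250,260:400]; C=load("v1")["color"][70:160,220:320]
A=cv2.resize(A,(800,282),interpolation=cv2.INTER_CUBIC); B=cv2.resize(B,(420,300),interpolation=cv2.INTER_CUBIC); C=cv2.resize(C,(333,300),interpolation=cv2.INTER_CUBIC)
cv2.imwrite("pics/c1.png",np.vstack([A,np.hstack([B,C,np.zeros((300,47,3),np.uint8)])]))
E
```

```text
v1 roof [595.8 252.2 137.  121.1  85. ] [[0.6616, 0.3136], [0.65, 0.18], [0.531, 0.1902], [0.5424, 0.3251]]
lock [595.7 248.8  37.4  37.4  90. ] [[0.59613738 0.24852401 0.126     ]]
tray [585.5  70.9 133.5  91.4  89.9] [[0.6289, 0.1368], [0.6301, 0.0343], [0.5942, 0.0068], [0.5792, 0.0041], [0.5425, 0.0302], [0.5412, 0.1357]]
v2 roof [595.8 251.9 137.  120.7  85. ] [[0.659, 0.2892], [0.6487, 0.1793], [0.5303, 0.1895], [0.5422, 0.3244], [0.5696, 0.3229]]
lock [595.2 248.   38.3  37.9  90. ] [[0.59579554 0.24797051 0.126     ]]
tray [585.3  78.4 115.6  91.6  90. ] [[0.63, 0.0243], [0.5408, 0.0247], [0.5421, 0.135], [0.6311, 0.1332]]Traceback (most recent call last):
  File "<stdin>", line 15, in <module>
  File "meas.py", line 5, in big
    c,_=cv2.findContours(k,cv2.RETR_EXTERNAL,cv2.CHAIN_APPROX_NONE); return max(c,key=cv2.contourArea)
                                                                            ~~~^^^^^^^^^^^^^^^^^^^^^^^
ValueError: max() iterable argument is empty
```

```bash
cat >> h.py <<'E'
CY=85.0; CX=np.array([np.cos(np.radians(CY)),np.sin(np.radians(CY))]); CO=np.array([.5958,.2486])
def cab(x): return CO+x*CX
E
python3 - <<'E'
from meas import *
gripper_to(.06,60)
t=np.radians(89.3); T=np.array([.5855,.0795]); tab=T-.14*np.array([np.cos(t),np.sin(t)]); print("tab",tab)
bot.move_pose([*tab,.29],[180,0,89.3])
bot.hold(.2); snap("v4")
print(bot.line_to([*tab,.189],.12,f_stop=15)); gripper_to(0,60); print(telemetry.read_grip_width(),telemetry.read_grip_force(),telemetry.read_eef_pos(),telemetry.read_ft_force())
print(telemetry.read_clock())
s=load("v3");im=s["color"];hsv=cv2.cvtColor(im,cv2.COLOR_BGR2HSV)
i=[(x,y,hsv[y,x].tolist()) for x,y in [(317,205),(320,212),(315,190),(250,190)]];print(i)
A=load("v4")["color"]
B=im[150:250,260:400]; C=load("v1")["color"][70:160,220:320]
B=cv2.resize(B,(350,250),interpolation=cv2.INTER_CUBIC); C=cv2.resize(C,(278,250),interpolation=cv2.INTER_CUBIC)
cv2.imwrite("pics/c1.png",np.vstack([cv2.resize(A,(540,337)),np.zeros((0,540,3),np.uint8)]) if 0 else np.vstack([np.pad(cv2.resize(A,(540,337)),((0,0),(0,88),(0,0))),np.hstack([B,C])]))
E
```

```text
tab [ 0.58378962 -0.06048955]
False
0.011261327194308566 59.58661615848541 [ 0.58391074 -0.06055347  0.18932025] [-0.92502101 -0.8425845   5.0606284 ]
8.5667
[(317, 205, [0, 56, 68]), (320, 212, [1, 158, 139]), (315, 190, [10, 8, 100]), (250, 190, [3, 60, 85])]
```

View pics/c1.png

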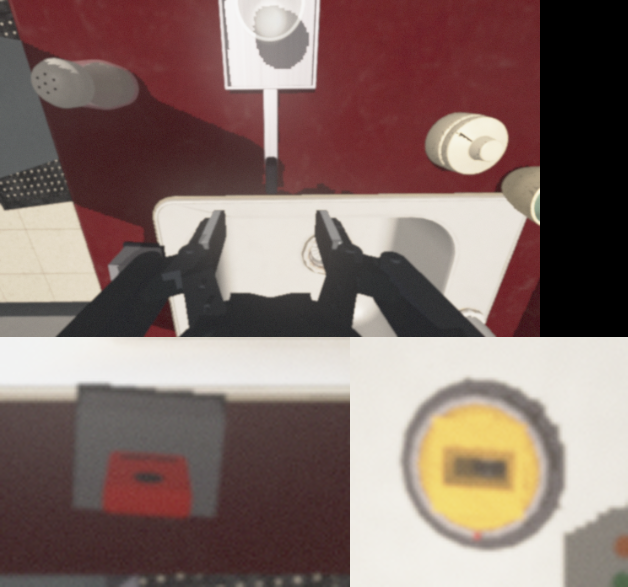

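The v4 panel shows the tab centred between the fingers at (270,172), and the grip width of 11.3 mm matches the tab. The lower panels show the red bow (147,485) lying along its stand, and the keyway (480,468) lying along the cabinet's x. Now I push the tray.

```bash
python3 - <<'E'
from meas import *
o=[180,0,CY]
print(bot.line_to([*cab(-.166-.14),.189],.04,attitude=o,f_stop=25), telemetry.read_ft_force())
print(bot.line_to([*cab(-.100-.14),.189],.06,f_stop=20))
r=bot.line_to([*cab(.007-.14),.189],.05,f_stop=18)
p=telemetry.read_eef_pos(); print(r,p,(np.array(p)[:2]-CO)@CX+.14,telemetry.read_ft_force(),telemetry.read_clock())
s=optics.snapshot("side"); cv2.imwrite("pics/s1.png",cv2.resize(s["color"][180:330,200:420],None,fx=3,fy=3,interpolation=cv2.INTER_CUBIC))
E
```

```text
False [ 2.65153546 -2.47521466  5.13547441]
False
True [0.5839044  0.11383101 0.18909416] 0.004707074311892906 [-0.86874426 -3.43068662  7.1359427 ] 12.325
```

View pics/s1.png

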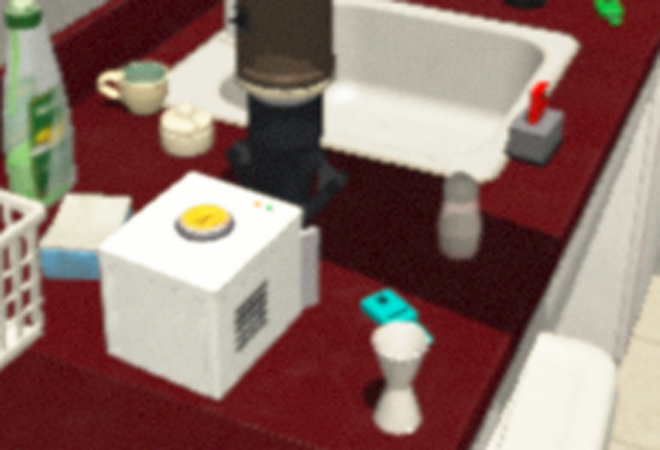

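The side view shows the tray inside the cabinet, with the gripper at (285,150) just outside it. The arm stopped on contact at 4.7 mm, where home is 5 mm. Next I release and look closely at the key at (538,100).

```bash
python3 - <<'E'
from meas import *
bot.hold(.3); gripper_to(.045,60)
p=telemetry.read_eef_pos()
bot.line_to([*p[:2],.26],.15)
print("clk",telemetry.read_clock())
for n,q in (("k1",[.412,-.20,.33]),("k2",[.412,-.24,.33])):
    bot.move_pose(q,[180,0,90]); bot.hold(.3); s=snap(n)
    hsv=cv2.cvtColor(s["color"],cv2.COLOR_BGR2HSV)
    u,v=proj(s,[.412,-.199,.063])[0]; roi=(int(u-80),max(0,int(v-80)),int(u+80),int(v+80))
    red=(((hsv[...,0]<8)|(hsv[...,0]>172))&(hsv[...,1]>150)&(hsv[...,2]>130)).astype(np.uint8)
    c=big(red,roi); print(n,roi,"red",cv2.boundingRect(c),metric(s,c,.086),onplane(s,cv2.approxPolyDP(cv2.convexHull(c),3,True)[:,0],.086)[:,:2].round(4).tolist())
    grey=((hsv[...,1]<60)&(hsv[...,2]<150)&(hsv[...,2]>60)).astype(np.uint8)
    c=big(grey,roi); print("grey",metric(s,cv2.convexHull(c),.04))
print("clk",telemetry.read_clock())
A,B=[cv2.resize(load(n)["color"][60:340,180:460],(400,400)) for n in ("k1","k2")]
cv2.imwrite("pics/kk.png",np.hstack([A,B]))
E
```

```text
clk 13.725
k1 (238, 124, 398, 284) red (318, 193, 11, 36) [ 4.155e+02 -1.966e+02  8.400e+00  3.080e+01  1.000e-01] [[0.417, -0.1812], [0.4198, -0.2111], [0.4114, -0.212], [0.413, -0.182]]
grey [ 416.  -193.1   75.6   46.7   86. ]
k2 (239, 80, 399, 240) red (319, 144, 10, 38) [ 415.  -196.7   29.2    6.2   86.5] [[0.4156, -0.1822], [0.4187, -0.1852], [0.4166, -0.2103], [0.4118, -0.2111], [0.4126, -0.1867]]
grey [ 415.8 -195.9   70.9   46.7   85.9]
clk 16.075
```

View pics/kk.png

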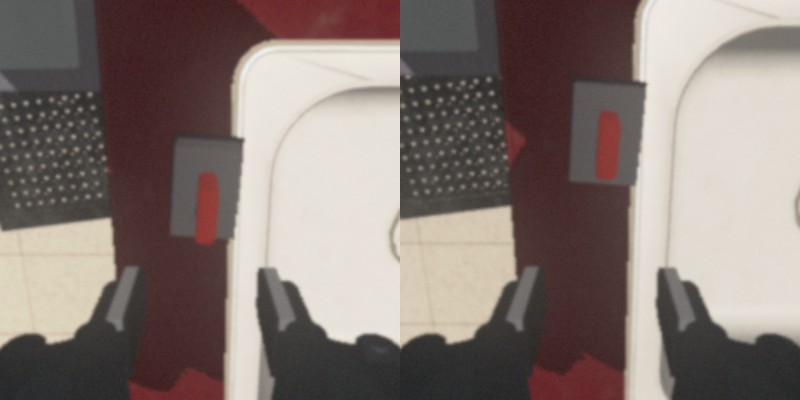

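The views show the red bow at (207,208) in k1 and (608,145) in k2, in its stand at about 86° yaw. The mask cut off the shaded parts of the bow, so I redo it with a looser one, check the result against 34×12 mm, and then grasp.

```bash
python3 - <<'E'
from meas import *
C=[]
for n in ("k1","k2"):
    s=load(n); hsv=cv2.cvtColor(s["color"],cv2.COLOR_BGR2HSV)
    u,v=proj(s,[.416,-.198,.063])[0]; roi=(int(u-18),int(v-40),int(u+18),int(v+40))
    red=(((hsv[...,0]<10)|(hsv[...,0]>170))&(hsv[...,1]>120)&(hsv[...,2]>90)).astype(np.uint8)
    c=big(red,roi); P=onplane(s,c[:,0],.086)[:,:2]; print(n,cv2.boundingRect(c),metric(s,c,.086),P.min(0),P.max(0))
    # near (-y) edge is the top edge at z=.086; half a pixel of rim added
    C.append([ (P[:,0].min()+P[:,0].max())/2, P[:,1].min()-.0004+.017])
C=np.array(C); print(C); g=C.mean(0)
ok=np.linalg.norm(g-[.416,-.198])<.003 
print(g,ok)
g=[g[0],(g[1]-.198)/2]
if ok:
    bot.move_pose([*g,.29],[180,0,86]); print(bot.line_to([*g,.221],.1,f_stop=10))
    gripper_to(0,100); print(telemetry.read_grip_width(),telemetry.read_grip_force(),telemetry.read_ft_force(),telemetry.read_clock())
E
```

```text
k1 (316, 181, 17, 50) [ 416.5 -192.7   43.    11.2   85.7] [ 0.40967807 -0.21383785] [ 0.42269912 -0.17121862]
k2 (317, 138, 17, 47) [ 416.5 -195.8   36.2   10.8   86.2] [ 0.41021877 -0.21359307] [ 0.42249376 -0.17768431]
[[ 0.41618859 -0.19723785]
 [ 0.41635627 -0.19699307]]
[ 0.41627243 -0.19711546] True
False
0.011094363521000628 97.29914903640747 [-0.71052074  0.88504011 10.55910828] 17.6583
```

```bash
python3 - <<'E'
from meas import *
p=telemetry.read_eef_pos()
bot.line_to([p[0],p[1],.28],.08); print(telemetry.read_grip_width(),telemetry.read_ft_force())
bot.line_to([p[0],p[1],.37],.15)
bot.move_pose([*CO,.37],[180,0,CY]); bot.hold(.3)
f0=np.array(telemetry.read_ft_force())
# TCP height when seated: grasp .221 with head bottom at .040 -> head bottom .126
print(bot.line_to([*CO,.342],.08,f_stop=8))
r=bot.line_to([*CO,.322],.03,f_stop=6)
print(r,telemetry.read_eef_pos(),np.array(telemetry.read_ft_force())-f0,telemetry.read_wrist_torque(),telemetry.read_grip_width(),telemetry.read_clock())
s=optics.snapshot("side"); A=cv2.resize(s["color"][170:290,210:330],(400,400),interpolation=cv2.INTER_CUBIC)
w=snap("w1"); s=optics.snapshot("scene"); B=cv2.resize(s["color"][110:230,190:310],(400,400),interpolation=cv2.INTER_CUBIC)
cv2.imwrite("pics/ins.png",np.hstack([A,B]))
E
```

```text
0.010863668895647046 [-0.63927102 -0.00121627  0.38561737]
False
False [0.5957037  0.2486076  0.32187104] [-1.57651142  0.68755187 -0.82657126] [0.19093185 0.24048672 0.03090583] 0.010430414509923026 22.6667
```

No contact stop at 17 mm depth, so the blade is in the keyway. Next I wiggle it past the pins.

```bash
python3 - <<'E'
from meas import *
bot.line_to([*CO,.319],.02,f_stop=15)
f0=telemetry.read_ft_force()[2]; sg=1
for i in range(14):
    z=.318-.001*i; sg=-sg
    r=bot.line_to([*CO,z],.012,attitude=[180,0,CY+3*sg],f_stop=30)
    e=telemetry.read_eef_pos()[2]; F=telemetry.read_ft_force()[2]-f0
    print(round(z,4),r,round(e,4),round(F,1),round(telemetry.read_grip_width(),4),telemetry.read_clock())
    if r or (F>16 and z<.3085): break
E
```

```text
0.318 False 0.3178 1.7 0.0111 23.3667
0.317 False 0.317 3.0 0.0109 23.625
0.316 False 0.316 3.7 0.011 23.8833
0.315 False 0.3151 4.4 0.011 24.1417
0.314 False 0.3143 6.3 0.0113 24.4
0.313 False 0.3132 4.5 0.011 24.6583
0.312 False 0.3121 4.4 0.0108 24.9167
0.311 False 0.3113 7.0 0.0107 25.175
0.31 False 0.3101 3.5 0.0108 25.4333
0.309 False 0.3092 7.4 0.0109 25.6917
0.308 False 0.3081 4.3 0.0109 25.95
0.307 False 0.3076 13.5 0.0108 26.2083
0.306 False 0.3075 26.6 0.0105 26.4667
```

The key stopped firmly (26 N) at TCP z 0.3075, where 0.307 is expected when seated. Next I hold it there, then turn it.

```bash
python3 - <<'E'
from meas import *
Z=.3068
bot.line_to([*CO,Z],.01,attitude=[180,0,CY]); bot.hold(.3); gripper_to(0,120)
print(telemetry.read_ft_force(),telemetry.read_wrist_torque())
for a in list(range(8,94,8))+[94]:
    bot.move_pose([*CO,Z],[180,0,CY-a])
    print(a,np.round(telemetry.read_eef_pos(),4),np.round(telemetry.read_ft_force(),1),np.round(telemetry.read_wrist_torque(),3)[2],round(telemetry.read_grip_width(),4),round(telemetry.read_clock(),2))
bot.hold(.3); print(telemetry.read_orientation(),telemetry.read_ft_force(),telemetry.read_wrist_torque())
s=optics.snapshot("side"); A=cv2.resize(s["color"][170:290,210:330],(400,400),interpolation=cv2.INTER_CUBIC)
w=snap("w2"); B=cv2.resize(w["color"],(400,250))
cv2.imwrite("pics/turn.png",np.hstack([A,np.pad(B,((0,150),(0,0),(0,0)))]))
E
```

```text
[-6.92175607  0.37145803 12.7991183 ] [0.08354298 1.44906918 0.02134069]
8 [0.5958 0.2486 0.3076] [-7.5  0.3 12.2] 0.055 0.0106 27.5
16 [0.5958 0.2485 0.3076] [-8.5  0.2 12.6] 0.022 0.0107 27.77
24 [0.5959 0.2485 0.3077] [-6.9 -1.6 11.9] 0.075 0.0107 28.03
32 [0.5959 0.2485 0.3077] [-6.3 -0.7 12.4] 0.086 0.0106 28.3
40 [0.5959 0.2485 0.3076] [-7.4 -0.7 12.2] 0.068 0.0102 28.57
48 [0.5959 0.2484 0.3076] [-6.6 -1.7 12.5] 0.035 0.0107 28.83
56 [0.5959 0.2484 0.3077] [-7.1 -1.  12.4] 0.129 0.0106 29.1
64 [0.5959 0.2484 0.3076] [-6.7 -2.2 12.3] 0.053 0.0102 29.37
72 [0.5959 0.2483 0.3076] [-8.2 -2.6 12.9] 0.086 0.0106 29.63
80 [0.5959 0.2483 0.3077] [-6.2 -2.9 13.1] 0.112 0.0107 29.9
88 [0.5959 0.2483 0.3077] [-5.8 -2.9 12. ] 0.066 0.0107 30.17
94 [0.5959 0.2483 0.3076] [-6.7 -3.2 11.6] 0.124 0.0107 30.42
[ 1.79982012e+02 -3.80807958e-02 -8.74954186e+00] [-7.18169779 -3.11729443 11.99613821] [-0.59238481  1.26554122  0.10792157]
```

View pics/turn.png

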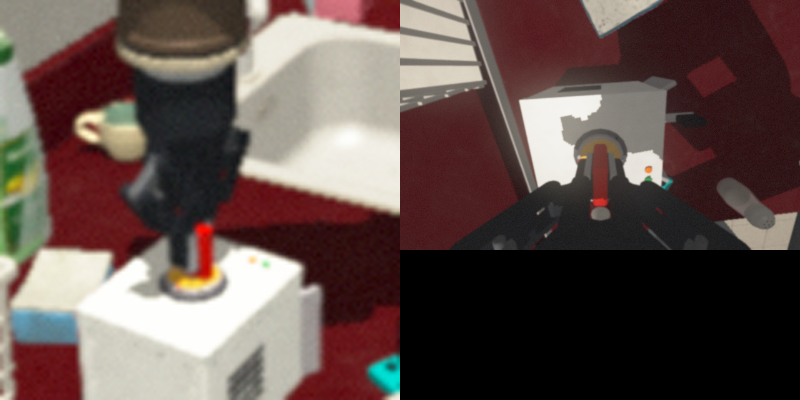

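The views show the red bow down on the yellow cylinder at (200,255), held and turned crosswise to the cabinet. The tab (685,120) has not moved. The 0.108 N m wrist moment matches the spring at a quarter turn.

```bash
python3 -c "
from plant import bot,telemetry
print(telemetry.read_grip_force()); print(bot.finish_job())"
```

```text
117.0753014087677
the job is handed in; nothing more can be done
None
```

The job is handed in, with no verdict returned: the tray stopped on contact at its home position, the red key is fully in the lock and held turned about 94° clockwise, and the last views show nothing knocked over; I could not see the glass inside the cabinet.

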